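# Clamp a clay pot and hold the spring dial at its third click

## Robot

A 6-joint arm with a two-finger parallel gripper is mounted at the origin on the work surface; the furniture and walls round the work are solid. World frame = base frame: x ahead of the robot, y to its left, z up, the work surface at z = 0. Lengths are in m, angles in degrees, forces in N, time in s.
With the tool pointing down it reaches from about 0.4 to 0.825 m from the base axis. Payload 7 kg.
Tool frame: the origin (TCP) lies between the finger pads; the fingertips stand 11 mm ahead of it and the grasp point (between the pads) lies 8 mm behind it; z points along the fingers, y is the direction in which the jaws open and shut (so a half turn about z gives the same grasp; the last joint's range is limited). The gripper opens to 88 mm and grips with 3 to 60 N. Pads are 19 mm wide; open, the fingers measure 130 mm over their backs; the gripper's body (78 mm by 193 mm) begins 47 mm behind the grasp point.
Start: joints at [86.58, 20.546, 0.682, 0, -70.136, -16.507], TCP at [0.23, 0.635, 0.238] pointing down, gripper open.
Joint ranges: [-176.03, 176.03], [-82.01, 121.73], [-58.28, 71.71], [-173.87, 95.51], [-174.79, -0.11], [-173.66, 173.66]. Speed limits (degrees/s): [136.94, 136.94, 172.46, 180, 180, 180].

## Interface

Orientations are given as [roll, pitch, yaw] about the fixed x, y, z axes, in that order (R = Rz(yaw) Ry(pitch) Rx(roll)).
In Python, from plant import r gives the robot as it stands.
- The arm moves only by the shell command python3 -m inch 'ROWS' [OPENING] [FORCE]. ROWS is JSON, a list of rows, each an object of numbers: "x", "y", "z": the shift along the tool's x, y, z as a fraction of full scale; "yaw": the turn about the tool's z as a fraction of full scale. In form: [{"x": .., "y": .., "z": .., "yaw": ..}, ...]. A call has 1 to 5 rows; each row shifts and turns the pose as measured when the row begins, along the tool's axes as they then stand; what a row does not reach is not made up. Full scale, the value 1, is 0.025 m for a shift and 4 degrees for a turn. A row lasts 1/12 s, in which the tool goes at most 41.7 mm and 7.16 degrees, less where a joint would pass 70% of its speed; a pose out of reach is approached as far as the arm can. A call with a number of a shift or a turn outside -1 to 1 is refused whole. A call with a gripper value outside its range is refused whole. OPENING is the opening, from -1 (shut) to 1 (fully open), set as the call begins (- or left out, the last holds). The fingers move at their own pace and stop on an object; FORCE is the grip in N (left out, the last holds). Time passes only in rows, so rows that do not move let the fingers close. It gives the time, the measured TCP pose, the force and the opening at its end, in the units of the state.
- r.get_state(): the state, without advancing time (a new reading comes with each control period).
- r.capture(name): name is "side" or "top" or "wrist"; returns (picture, depth): 480x640x3 uint8, red, green, blue; 480x640 float32, m along the optical axis (not along the pixel's ray), 0 where there is no reading.
- r.camera_info(name): a dict with "mtx" (3x3 intrinsics, pixels), "pose" (4x4, takes a point from camera to world coordinates). Camera axes: x right, y down, z forward; pixel columns grow to the right and rows downward; lengths in m; the calibration is good to about 2 mm. A picture is of the moment at which its call begins: read the wrist's pose just before it. camera_info takes no time and is no camera call; for the wrist camera it gives the pose at the moment of the call.
- r.close_job(): hands the job in, once; it reports no verdict.
The state is a dict: "time_s": time; "joints": joint angles; "qd": joint speeds; "joint_torque": joint torques, N m; "tcp_pos": TCP position; "eef_rot": TCP orientation; "contact_force": force on the tool from outside, world axes, zero at the start; "moment": the same for the moment, N m; "gripper_width": finger opening in m.
Only numpy, scipy, OpenCV 4.12 (cv2) and the standard library are available. Lean on these libraries where they do the work, as an engineer would, in place of code of your own. Each camera call takes 0.05 s, during which the arm holds its last target. There are 200 camera calls.

## Task

Stand the small terracotta pot upright in the steel nest ring of the green pot clamp, so that it is fully seated on the plate, and let go of it. Then take the bar of the clamp's spring-return dial and turn it clockwise (seen from above) past its first two clicks to the third, which closes the jaw on the pot. The dial springs back when let go, so finish while still holding it at the third click; leave the other things where they stand.

Things in the scene. Friction and masses are not known exactly. Their poses are not given: they have to be found in the camera images.
- pot_clamp: pot clamp fixed to the table, yaw within 20 degrees: green plate 104 x 230 x 12 mm (own x, y, z), origin under its centre, z up. On its +y half a steel nest ring, on its -y half a grey round housing (74 mm across, 42 mm high over the table) with a black dial, between them a red jaw (56 mm high). Two rubber posts (12 mm thick, 53 mm high) at (+-17, 97) mm. The x sides are open for fingers.
- clamp_nest (a point): centre of the nest, on the plate, at (0, 65, 12) mm in the clamp's frame; a seated pot has its origin at this height. Ring 7 mm high, 44 mm wide inside at the foot, 51 mm at the mouth. The round-topped posts clear a centred pot's rim by 1.5 mm, the open jaw by 14 mm; the closing jaw pushes the pot a few mm towards +y, against the posts, and may lean it a little.
- clamp_dial (a joint): dial angle in rad, 0 at rest, growing clockwise seen from above. Clicks at 0.43, 0.87 and 1.30 (the third); just beyond it is a hard stop, at 1.42. Turning it drives the jaw 21 mm to +y. A spring returns it to 0 from any angle; turning takes up to about 0.25 N m. White marks on the housing show rest and clicks, a wider red one the third.
- dial_grip (a point): grip point of the dial's bar, on the dial's axis, 70 mm above the table, at (0, -65, 70) mm in the clamp's frame; 10 mm below the bar's top. Turns with the dial.
- dial_bar: black bar on the dial, 14 mm thick (own x), 50 mm long (own y), 26 mm tall, from 54 to 80 mm above the table; origin at the centre of its foot. At rest it lies along the clamp's y, so fingers that close along the clamp's x take it. A red line marks its -y end, which moves towards the clamp's -x as the dial turns.
- clamp_pad: black rubber pad on the red jaw, 34 mm wide, 18 mm high, 39 to 57 mm above the table, sprung with 700 N/m and 1.4 N of preload; touches the pot's rim when the jaw closes; origin at its centre on the face towards the nest.
- clay_pot: small terracotta pot, empty, the only pot on the table, about 54 g; 58 mm across its rim, 38 mm across its foot, 45 mm tall, walls sloping; origin at the centre of its underside, z up. Starts upright on the table to the left or to the right of the clamp.
- ribbon_spool: bystander: spool of red ribbon lying flat, 72 x 70 x 30 mm; stands on the other side of the clamp from the pot; origin at its underside.
- glue_bottle: bystander: small brown bottle with a black cap, 33 mm across, 102 mm tall, between robot and clamp; origin at its underside.
- rubber_duck: bystander: small yellow rubber duck, 56 x 46 x 42 mm, in front of the clamp on its right; origin at its underside.
Not all that is in view belongs to the job. What is shaped like the clay_pot but purple is not meant.

How it is judged (in metres and radians):
On the way, in this order (a step that is already met when the one before it is completed fails the run):
1. the pot stands seated in the nest, upright and let go of, with the dial still at rest (horizontal distance between clay_pot and clamp_nest below 0.008 m and z of clay_pot in the frame of clamp_nest below 0.003 m and angle between clay_pot's own z axis and vertical below 0.1 rad and contact force between each of the arm, the fingers and clay_pot below 0.05 N and value of joint clamp_dial below 0.2 rad), for 0.2 s.
2. the dial is turned past the second click (value of joint clamp_dial above 1 rad).
At the end, for the whole second after the job is handed in: The fingers hold the dial's bar with the dial at its third click (beyond 1.2 rad), the jaw's pad presses the pot with more than 1 N, and the pot stands in the nest untouched by the robot: within 8 mm of the nest's centre, its foot within 5 mm of the plate, tilted less than 0.18 rad (value of joint clamp_dial above 1.2 rad and contact force between the fingers and dial_bar above 0.5 N and contact force between clamp_pad and clay_pot above 1 N and horizontal distance between clay_pot and clamp_nest below 0.008 m and z of clay_pot in the frame of clamp_nest below 0.005 m and angle between clay_pot's own z axis and vertical below 0.18 rad and contact force between each of the fingers, the arm and clay_pot below 0.05 N); the arm keeps its last pose, push and grip.
It fails at once if a bystander (spool, bottle or duck) is moved by more than 30 mm (distance of any of ribbon_spool, glue_bottle, rubber_duck from where it was at the start of the episode above 0.03 m).
It also fails if it takes over 48 s, if anything falls off the work surface, if the arm or the gripper's body presses on something with over 40 N, if the wrist force passes 120 N, or if a joint passes its speed limit or range.

## Working session

There is one attempt and no reset: what is moved stays moved. The work goes in short steps, Python scripts to look and compute and a shell command to move; the robot and the scene stay as the last step left them, time stands still between calls to the robot, and variables do not carry over. Pictures are saved under pics/ and viewed, about 8 in all and at most 12, crops included, and the job is handed in when it is done.

```bash
ls; mkdir -p pics; python3 - <<'E'
from plant import r
import cv2,numpy as np
s=r.get_state(); print({k:np.round(v,3).tolist() for k,v in s.items()})
for n in ("top","side"):
    p,d=r.capture(n); cv2.imwrite(f"pics/{n}0.png",p[:,:,::-1]); np.savez(f"pics/{n}0.npz",p=p,d=d)
    c=r.camera_info(n); print(n,np.round(c["mtx"],1).tolist(),np.round(c["pose"],3).tolist())
E
```

```text
pics
{'time_s': 0.0, 'joints': [86.579, 20.593, 0.633, -0.021, -70.137, -16.507], 'qd': [-0.134, 0.092, -0.007, 0.018, -0.082, 0.037], 'joint_torque': [-0.002, -58.272, 29.305, 6.997, 0.007, -0.0], 'tcp_pos': [0.23, 0.634, 0.237], 'eef_rot': [179.902, -0.009, -19.935], 'contact_force': [0.035, -0.278, -0.602], 'moment': [0.021, 0.011, -0.066], 'gripper_width': 0.088}
top [[517.3, 0.0, 321.3], [0.0, 517.3, 236.0], [0.0, 0.0, 1.0]] [[0.039, -0.977, 0.208, 0.277], [-0.999, -0.039, 0.005, -0.004], [0.003, -0.208, -0.978, 1.13], [0.0, 0.0, 0.0, 1.0]]
side [[571.8, 0.0, 322.3], [0.0, 571.8, 235.5], [0.0, 0.0, 1.0]] [[0.933, -0.153, 0.327, 0.086], [-0.361, -0.446, 0.819, -0.99], [0.021, -0.882, -0.471, 0.61], [0.0, 0.0, 0.0, 1.0]]
```

View pics/top0.png

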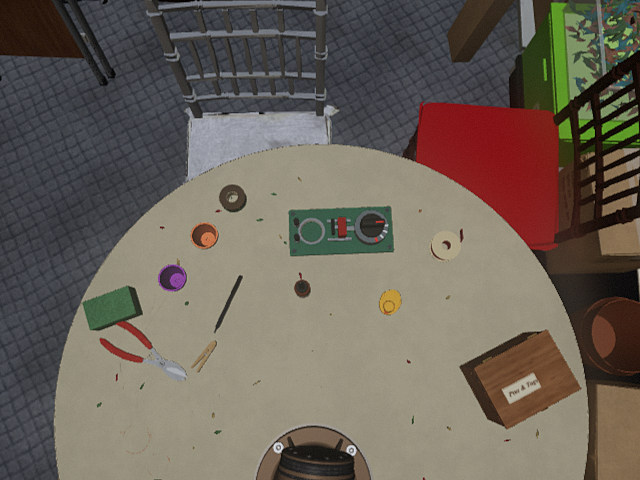

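View pics/side0.png

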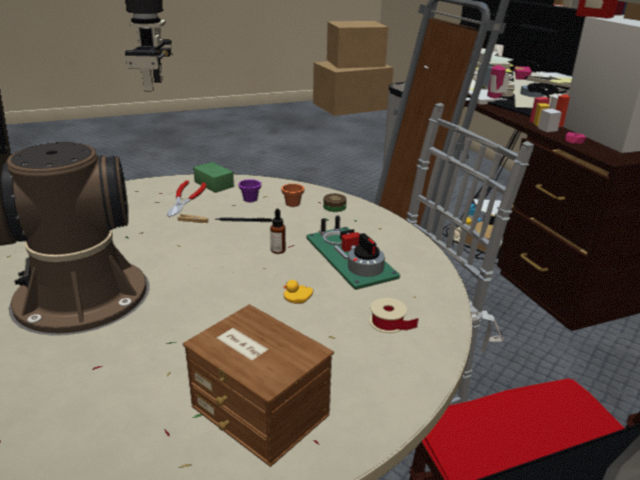

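Top view: candidates for the pot are the orange-terracotta one at (204,236) and a purple one at (172,278). The terracotta one fits the description and the purple one is ruled out by the task. The clamp is at (341,231) with the nest at (311,231) and the dial at (372,227). The spool is at (445,245), the bottle at (302,288) and the duck at (390,302). Next I'll measure the pot and clamp.

```bash
cat > h.py <<'E'
import numpy as np,cv2
from plant import r
def ray(n,uv,z,ci=None):
    c=ci or r.camera_info(n); uv=np.atleast_2d(uv).astype(float)
    d=np.c_[uv,np.ones(len(uv))]@np.linalg.inv(np.array(c["mtx"])).T
    P=np.array(c["pose"]); d=d@P[:3,:3].T; o=P[:3,3]
    return o+d*((z-o[2])/d[:,2])[:,None]
def mask(p,lo,hi,box):
    h=cv2.cvtColor(p,cv2.COLOR_RGB2HSV); m=cv2.inRange(h,lo,hi)
    k=np.zeros_like(m); x0,y0,x1,y1=box; k[y0:y1,x0:x1]=m[y0:y1,x0:x1]; return k
def hull(m):
    c=max(cv2.findContours(m,cv2.RETR_EXTERNAL,cv2.CHAIN_APPROX_NONE)[0],key=cv2.contourArea); return c[:,0].astype(np.float32)
def circ(P):
    A=np.c_[2*P[:,:2],np.ones(len(P))]; s=np.linalg.lstsq(A,(P[:,:2]**2).sum(1),rcond=None)[0]
    return s[:2],np.sqrt(s[2]+s[:2]@s[:2])
E
python3 - <<'E'
from h import *
f=np.load("pics/top0.npz");p,d=f["p"],f["d"]
m=mask(p,(2,110,60),(18,255,255),(180,210,230,262)); c=hull(m)
print("pot px",c.min(0),c.max(0),"rim circle z.045",circ(ray("top",c,.045)))
m=mask(p,(60,60,30),(90,255,255),(270,190,410,270)); c=hull(m)
P=ray("top",c,.012)[:,:2].astype(np.float32)
print("plate rect",cv2.minAreaRect(P*1000), cv2.minAreaRect(c), cv2.boxPoints(cv2.minAreaRect(P*1000)).round(1).tolist())
g=p[190:300,150:480]; a=cv2.resize(p[185:320,140:300][:,:,::-1],None,fx=3,fy=3,interpolation=cv2.INTER_CUBIC); b=cv2.resize(p[195:265,280:405][:,:,::-1],None,fx=6,fy=6,interpolation=cv2.INTER_CUBIC)
W=max(a.shape[1],b.shape[1]); 
cv2.imwrite("pics/crop.png",cv2.resize(np.vstack([np.pad(i,((0,0),(0,W-i.shape[1]),(0,0))) for i in(a,b)]),None,fx=.7,fy=.7))
E
```

```text
pot px [191. 222.] [217. 248.] rim circle z.045 (array([0.49975841, 0.25291713]), np.float64(0.02810616602332885))
plate rect ((528.9131469726562, -40.642478942871094), (102.37620544433594, 227.89561462402344), 4.633598327636719) ((340.6453857421875, 230.63418579101562), (45.12391662597656, 103.15750885009766), 87.70938873291016) [[468.70001220703125, 68.80000305175781], [487.1000061035156, -158.39999389648438], [589.0999755859375, -150.10000610351562], [570.7000122070312, 77.0999984741211]]
```

View pics/crop.png

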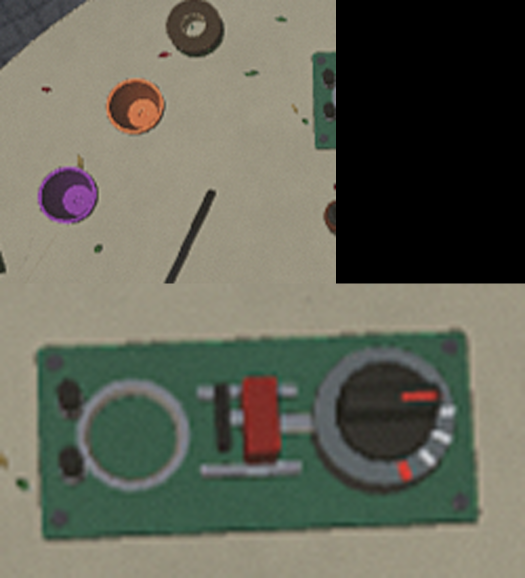

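The crop shows the terracotta pot upright, its rim nearly round, with the purple one separate below left. The nest ring, the two posts on the left, the red jaw and the dial at rest (red line pointing right) are all clear. Next I'll check bottle clearance and work out the first move.

```bash
cat >> h.py <<'E'
def go(tx,ty,tz,yaw):
    s=r.get_state(); p=np.array(s["tcp_pos"]); y=s["eef_rot"][2]; a=np.radians(y)
    d=np.array([tx,ty,tz])-p; X=np.array([np.cos(a),np.sin(a)]); Y=np.array([np.sin(a),-np.cos(a)])
    print("pose",p.round(4),np.round(s["eef_rot"],2),"t",round(s["time_s"],2)," units x,y,z,yaw:",np.round([d[:2]@X/.025,d[:2]@Y/.025,-d[2]/.025],3),round(-((yaw-y+180)%360-180)/4,3))
E
python3 - <<'E'
from h import *
p=np.load("pics/top0.npz")["p"]; d=np.load("pics/top0.npz")["d"]
# bottle & others from depth -> world
K=np.array(r.camera_info("top")["mtx"]);T=np.array(r.camera_info("top")["pose"])
v,u=np.mgrid[:480,:640]; W=np.stack([(u-K[0,2])/K[0,0]*d,(v-K[1,2])/K[1,1]*d,d],-1)@T[:3,:3].T+T[:3,3]
for n,(x0,y0,x1,y1),h in (("bottle",(285,272,320,305),.02),("bottletop",(285,272,320,305),.085),("pot",(185,215,225,255),.035),("duck",(372,282,408,320),.01),("posts",(285,205,312,250),.045),("bar",(350,205,392,250),.07),("jaw",(325,210,350,245),.045)):
    w=W[y0:y1,x0:x1].reshape(-1,3); w=w[(w[:,2]>h)&(w[:,2]<.15)]
    if len(w): print(n,len(w),w.min(0).round(3),w.max(0).round(3),w.mean(0).round(3))
go(.4998,.2529,.15,-85.4)
E
```

```text
bottle 229 [0.379 0.021 0.021] [0.412 0.054 0.103] [0.393 0.036 0.067]
bottletop 36 [0.389 0.032 0.088] [0.401 0.044 0.103] [0.395 0.037 0.097]
pot 207 [0.473 0.224 0.035] [0.529 0.282 0.051] [0.502 0.255 0.042]
duck 429 [ 0.35  -0.175  0.01 ] [ 0.403 -0.128  0.046] [ 0.376 -0.15   0.023]
posts 50 [0.5   0.049 0.045] [0.545 0.062 0.055] [0.522 0.055 0.05 ]
bar 168 [ 0.527 -0.129  0.07 ] [ 0.545 -0.081  0.086] [ 0.535 -0.105  0.078]
jaw 225 [ 0.51  -0.051  0.045] [ 0.55  -0.018  0.062] [ 0.529 -0.036  0.054]
pose [0.23   0.6342 0.2367] [ 1.7991e+02 -1.0000e-02 -1.9930e+01] t 0.1  units x,y,z,yaw: [15.347 10.658  3.469] 16.367
```

```bash
for i in 1 2 3; do python3 -m inch '[{"x":1,"y":0.69,"z":0.1},{"x":1,"y":0.69,"z":0.1},{"x":1,"y":0.69,"z":0.1},{"x":1,"y":0.69,"z":0.1},{"x":1,"y":0.69,"z":0.1}]'; done; for i in 1 2 3; do python3 -m inch '[{"yaw":1},{"yaw":1},{"yaw":1},{"yaw":1},{"yaw":1}]'; done; python3 -m inch '[{"yaw":1},{"yaw":0.4}]'
python3 -c "
from h import *
go(.501,.254,.15,-85.4); s=r.get_state(); a=np.radians(s['eef_rot'][2]); T=np.array(r.camera_info('wrist')['pose']); print(T.round(3).tolist()); print(r.camera_info('wrist')['mtx'])"
```

```text
pose [0.23   0.6342 0.2367] [ 1.7991e+02 -1.0000e-02 -1.9930e+01] t 0.1  units x,y,z,yaw: [15.377 10.6    3.469] 16.367
[[-0.342, -0.907, -0.248, 0.296], [-0.94, 0.33, 0.089, 0.611], [0.001, 0.263, -0.965, 0.383], [0.0, 0.0, 0.0, 1.0]]
[[376.77320567   0.         322.08881564]
 [  0.         376.77320567 243.21187124]
 [  0.           0.           1.        ]]validation failed for argument at $[0]...
validation failed for argument at $[0]...
validation failed for argument at $[0]...
validation failed for argument at $[0]...
validation failed for argument at $[0]...
validation failed for argument at $[0]...
validation failed for argument at $[0]...
```

```bash
python3 -m inch '[{"x":1,"y":0.69,"z":0.1,"yaw":0}]'; python3 -m inch --help 2>&1 | head -20; python3 -c "
from h import *
go(.501,.254,.15,-85.4)"
```

```text
time_s: 0.18
tcp_pos: [0.2458, 0.612, 0.2333]
eef_rot: [179.9, -0.0, -19.8]
contact_force: [1.5, 0.2, 0.9]
gripper_width: 0.0873
invalid input: not JSON, or not a number
pose [0.2458 0.612  0.2333] [ 1.7993e+02 -1.0000e-02 -1.9770e+01] t 0.18  units x,y,z,yaw: [14.449 10.024  3.334] 16.406
```

```bash
for i in 1 2 3; do python3 -m inch '[{"x":1,"y":0.69,"z":0.1,"yaw":0},{"x":1,"y":0.69,"z":0.1,"yaw":0},{"x":1,"y":0.69,"z":0.1,"yaw":0},{"x":1,"y":0.69,"z":0.1,"yaw":0},{"x":1,"y":0.69,"z":0.1,"yaw":0}]'|sed -n 2,4p; done; for i in 1 2 3; do python3 -m inch '[{"x":0,"y":0,"z":0,"yaw":1},{"x":0,"y":0,"z":0,"yaw":1},{"x":0,"y":0,"z":0,"yaw":1},{"x":0,"y":0,"z":0,"yaw":1},{"x":0,"y":0,"z":0,"yaw":1}]' | sed -n 3p; done
python3 -c "
from h import *
go(.501,.254,.15,-85.4)"
```

```text
tcp_pos: [0.3352, 0.4836, 0.2172]
eef_rot: [179.6, -0.0, -19.5]
contact_force: [0.4, -0.2, -0.1]
tcp_pos: [0.4265, 0.3528, 0.2034]
eef_rot: [179.5, 0.0, -19.5]
contact_force: [0.8, 0.1, 0.4]
tcp_pos: [0.5179, 0.2221, 0.19]
eef_rot: [179.4, 0.1, -19.4]
contact_force: [0.9, 0.9, -0.2]
eef_rot: [179.0, -0.0, -40.7]
eef_rot: [178.9, -0.4, -61.8]
eef_rot: [178.9, -0.9, -82.9]
pose [0.5174 0.212  0.183 ] [178.88  -0.86 -82.86] t 2.68  units x,y,z,yaw: [-1.75  0.44  1.32] 0.635
```

```bash
python3 -m inch '[{"x":-0.9,"y":0.2,"z":0,"yaw":0.3},{"x":-0.9,"y":0.2,"z":0,"yaw":0.3},{"x":0,"y":0,"z":0,"yaw":0}]'
python3 - <<'E'
from h import *
go(.501,.254,.15,-85.4)
ci=r.camera_info("wrist"); p,d=r.capture("wrist"); cv2.imwrite("pics/w1.png",p[:,:,::-1]); np.savez("pics/w1.npz",p=p,d=d,pose=ci["pose"])
m=mask(p,(2,110,60),(18,255,255),(0,0,640,480)); c=hull(m); print(c.min(0),c.max(0),circ(ray("wrist",c,.045,ci)))
E
```

```text
time_s: 2.93
tcp_pos: [0.5016, 0.2553, 0.1814]
eef_rot: [178.8, -1.0, -85.9]
contact_force: [0.5, -0.7, 0.9]
gripper_width: 0.0874
pose [0.5016 0.2553 0.1814] [178.81  -0.98 -85.87] t 2.93  units x,y,z,yaw: [0.051 0.029 1.258] -0.118
[282. 200.] [355. 273.] (array([0.50144777, 0.25535875]), np.float64(0.0285192155398078))
```

View pics/w1.png

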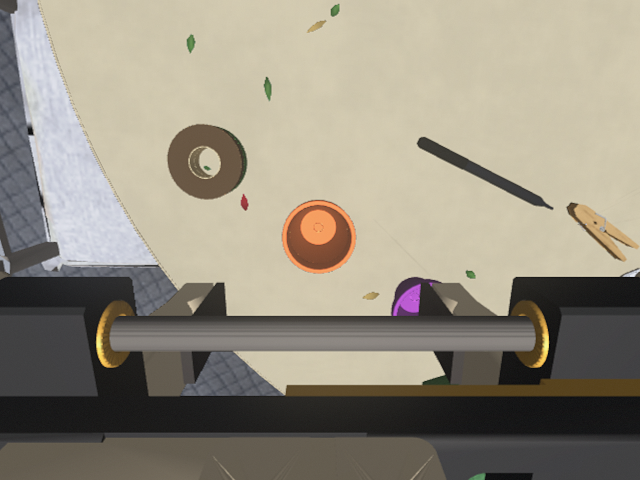

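The wrist view shows the terracotta pot at (319,237), centred between the fingers. The purple pot at (415,300) lies clear behind the right finger, and the brown roll is at (207,162). The wrist and top measurements agree within 2 mm: pot at (0.5014, 0.2554), rim radius 28.5 mm. Now I'll descend, allowing for the slight tool tilt.

```bash
cat >> h.py <<'E'
from scipy.spatial.transform import Rotation as Ro
def go(tx,ty,tz,yaw):
    s=r.get_state(); p=np.array(s["tcp_pos"]); e=s["eef_rot"]; R=Ro.from_euler("xyz",e,degrees=True).as_matrix()
    print("pose",p.round(4),np.round(e,2),"t",round(s["time_s"],2),"F",np.round(s["contact_force"],1),"w",round(s["gripper_width"],4)," units x,y,z,yaw:",(R.T@(np.array([tx,ty,tz])-p)/.025).round(2),round(-((yaw-e[2]+180)%360-180)/4,2))
E
python3 -c "
from h import *
go(.5014,.2554,.029,-85.4)"
```

```text
pose [0.5017 0.2543 0.1814] [178.79  -1.01 -85.78] t 2.98 F [-0.4 -0.4 -0.9] w 0.0877  units x,y,z,yaw: [-0.15 -0.12  6.09] -0.1
```

```bash
python3 -m inch '[{"x":-0.03,"y":-0.02,"z":1,"yaw":0},{"x":-0.03,"y":-0.02,"z":1,"yaw":0},{"x":-0.03,"y":-0.02,"z":1,"yaw":0},{"x":-0.03,"y":-0.02,"z":1,"yaw":0}]'
python3 -c "
from h import *
go(.5014,.2554,.029,-85.4)"
```

```text
time_s: 3.32
tcp_pos: [0.5049, 0.2577, 0.0841]
eef_rot: [179.3, -0.6, -85.6]
contact_force: [-0.4, -0.8, 0.2]
gripper_width: 0.0875
pose [0.5049 0.2577 0.0841] [179.34  -0.62 -85.56] t 3.32 F [-0.4 -0.8  0.2] w 0.0875  units x,y,z,yaw: [0.06 0.12 2.21] -0.04
```

```bash
python3 -m inch '[{"x":0,"y":0.06,"z":0.8,"yaw":0},{"x":0,"y":0.06,"z":0.7,"yaw":0},{"x":0,"y":0,"z":0.5,"yaw":0},{"x":0,"y":0,"z":0.1,"yaw":0}]'
python3 -c "
from h import *
go(.5014,.2554,.029,-85.4)"
```

```text
time_s: 3.65
tcp_pos: [0.4986, 0.2522, 0.0239]
eef_rot: [178.9, -0.9, -85.6]
contact_force: [-0.7, -0.1, -0.1]
gripper_width: 0.0875
pose [0.4986 0.2522 0.0239] [178.93  -0.93 -85.57] t 3.65 F [-0.7 -0.1 -0.1] w 0.0875  units x,y,z,yaw: [-0.12 -0.12 -0.21] -0.04
```

```bash
python3 -m inch '[{"x":-0.12,"y":-0.1,"z":-0.2,"yaw":0},{"x":0,"y":0,"z":0,"yaw":0},{"x":0,"y":0,"z":0,"yaw":0}]'
python3 -c "
from h import *
go(.5014,.2554,.029,-85.4)"
```

```text
time_s: 3.9
tcp_pos: [0.5012, 0.2545, 0.0292]
eef_rot: [178.8, -1.0, -85.6]
contact_force: [-0.3, -0.1, -0.2]
gripper_width: 0.0877
pose [0.5012 0.2545 0.0292] [178.83  -1.04 -85.56] t 3.9 F [-0.3 -0.1 -0.2] w 0.0877  units x,y,z,yaw: [-0.03 -0.01  0.01] -0.04
```

```bash
for i in 1 2; do python3 -m inch '[{"x":0,"y":0,"z":0,"yaw":0},{"x":0,"y":0,"z":0,"yaw":0},{"x":0,"y":0,"z":0,"yaw":0},{"x":0,"y":0,"z":0,"yaw":0},{"x":0,"y":0,"z":0,"yaw":0}]' -1 12; done
python3 -c "
from h import *
go(.5014,.2554,.029,-85.4)"
```

```text
time_s: 4.32
tcp_pos: [0.5032, 0.2562, 0.0331]
eef_rot: [179.1, -0.8, -85.5]
contact_force: [-0.6, -0.1, 0.0]
gripper_width: 0.0597
time_s: 4.73
tcp_pos: [0.503, 0.2562, 0.0332]
eef_rot: [179.1, -0.8, -85.5]
contact_force: [0.3, 0.7, -1.0]
gripper_width: 0.0557
pose [0.503  0.2562 0.0332] [179.14  -0.77 -85.54] t 4.73 F [ 0.3  0.7 -1. ] w 0.0557  units x,y,z,yaw: [0.02 0.06 0.17] -0.03
```

```bash
python3 -m inch '[{"x":0,"y":0,"z":-0.4,"yaw":0},{"x":0,"y":0,"z":-0.8,"yaw":0},{"x":0,"y":0,"z":-1,"yaw":0},{"x":0,"y":0,"z":-1,"yaw":0},{"x":0,"y":0,"z":-0.5,"yaw":0}]'
python3 - <<'E'
from h import *
go(.5237,.0242,.125,-85.4)
ci=r.camera_info("wrist"); p,d=r.capture("wrist"); cv2.imwrite("pics/w2.png",p[:,:,::-1])
m=mask(p,(2,110,60),(18,255,255),(0,0,640,480)); c=hull(m); print(c.min(0),c.max(0))
E
```

```text
time_s: 5.15
tcp_pos: [0.5022, 0.2554, 0.1273]
eef_rot: [178.7, -1.1, -85.6]
contact_force: [0.1, 0.3, -0.1]
gripper_width: 0.0555
pose [0.5022 0.2554 0.1273] [178.72  -1.14 -85.55] t 5.15 F [ 0.1  0.3 -0.1] w 0.0555  units x,y,z,yaw: [ 9.28 -0.14  0.28] -0.04
[250. 248.] [393. 315.]
```

View pics/w2.png

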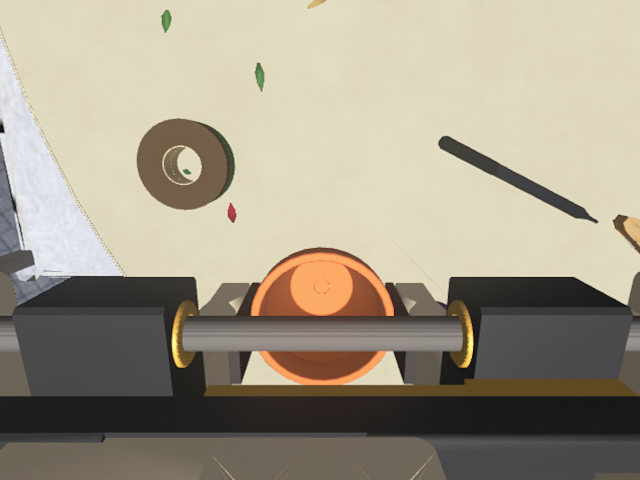

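The pot is held centrally between the fingers: rim from (250,315) to (393,315), far edge about (322,250), near edge about (322,385). Next I'll check where it sits relative to the TCP.

```bash
python3 - <<'E'
from h import *
s=r.get_state(); t=np.array(s["tcp_pos"]); ci=r.camera_info("wrist")
p=cv2.imread("pics/w2.png")[:,:,::-1].copy()
m=mask(p,(2,110,60),(18,255,255),(240,240,400,395)); pts=np.vstack([q[:,0] for q in cv2.findContours(m,cv2.RETR_EXTERNAL,cv2.CHAIN_APPROX_NONE)[0]]).astype(float)
h=cv2.convexHull(pts.astype(np.float32))[:,0]; h=h[(h[:,1]<312)|(h[:,1]>356)]
for dz in (.010,.012,.014):
    c,R=circ(ray("wrist",h,t[2]+dz,ci)); print("rim",dz,c-t[:2],R)
b=mask(p,(5,120,215),(20,255,255),(290,255,355,314)); q=hull(b); e=cv2.fitEllipse(q); print("floor",e, ray("wrist",[e[0]],t[2]-.029,ci)[0,:2]-t[:2])
m1=np.load("pics/w1.npz"); q=hull(mask(m1["p"],(5,120,215),(20,255,255),(290,205,345,250))); e=cv2.fitEllipse(q); c1=dict(ci); c1["pose"]=m1["pose"]
print("w1 floor",e,ray("wrist",[e[0]],.004,c1)[0])
E
```

```text
rim 0.01 [-0.00048816  0.00939469] 0.037541445269722536
rim 0.012 [-0.00036886  0.00828032] 0.036996815158255474
rim 0.014 [-0.00024955  0.00716594] 0.03645218504678799
floor ((321.17822265625, 282.1575622558594), (62.82966613769531, 66.61580657958984), 87.29927062988281) [-0.00017384 -0.00281287]
w1 floor ((317.9203186035156, 226.83021545410156), (33.80768966674805, 34.46466827392578), 99.59380340576172) [0.50144757 0.25564115 0.004     ]
```

```bash
for i in 1; do python3 -m inch '[{"x":0.5,"y":0,"z":0,"yaw":0},{"x":1,"y":0,"z":0,"yaw":0},{"x":1,"y":0,"z":0,"yaw":0},{"x":1,"y":0,"z":0,"yaw":0},{"x":1,"y":0,"z":0,"yaw":0}]'; done
python3 -c "
from h import *
go(.5237,.0242,.125,-85.4)"
```

```text
time_s: 5.62
tcp_pos: [0.5128, 0.1434, 0.1348]
eef_rot: [179.1, -0.8, -85.2]
contact_force: [0.1, -0.3, -0.2]
gripper_width: 0.056
pose [0.5128 0.1434 0.1348] [179.14  -0.84 -85.16] t 5.62 F [ 0.1 -0.3 -0.2] w 0.056  units x,y,z,yaw: [ 4.78 -0.04  0.46] 0.06
```

```bash
python3 - <<'E'
from h import *
s=r.get_state(); t=np.array(s["tcp_pos"]); ci=r.camera_info("wrist")
p=cv2.imread("pics/w2.png")[:,:,::-1].copy()
m=mask(p,(2,110,60),(18,255,255),(240,240,400,378)); pts=np.vstack([q[:,0] for q in cv2.findContours(m,cv2.RETR_EXTERNAL,cv2.CHAIN_APPROX_NONE)[0]]).astype(np.float32)
h=cv2.convexHull(pts)[:,0]; h=h[((h[:,1]<312)|(h[:,1]>356))&(h[:,1]<376)]
for dz in (.008,.012,.016):
    c,R=circ(ray("wrist",h,t[2]+dz,ci)); print("rim",dz,c-t[:2],R)
ci=r.camera_info("top");p,d=r.capture("top")
# nest ring: grey-white pixels near the predicted centre at z=.019
K=np.array(ci["mtx"]);T=np.linalg.inv(np.array(ci["pose"])); q=K@(T@[.5237,.0242,.012,1])[:3]; print("nest px",q[:2]/q[2])
p0=np.load("pics/top0.npz")["p"]; hsv=cv2.cvtColor(p0,cv2.COLOR_RGB2HSV)
m=mask(p0,(60,90,30),(90,255,255),(290,208,330,255)); g=(255-m); 
n,l,st,ce=cv2.connectedComponentsWithStats(m); 
for i in range(1,n):
    if st[i,4]>60: print(st[i],ce[i])
i=l[231,311]; c=hull((l==i).astype(np.uint8)); print("inner",circ(ray("top",c,.014)))
E
```

```text
rim 0.008 [-7.30033233e-05  1.19432471e-05] 0.029736216352534924
rim 0.012 [ 0.00014517 -0.00193462] 0.02888431857622989
rim 0.016 [ 0.00036334 -0.00388118] 0.028032420799911716
nest px [311.16014421 231.60312996]
[290 209  40  46 678] [312.38348083 234.25368732]
[302 222  19  19 224] [311.40178571 231.08928571]
inner (array([0.59632681, 0.00674541]), np.float64(0.7248379461035941))
```

```bash
python3 -m inch '[{"x":0.5,"y":0,"z":0.2,"yaw":0},{"x":0.2,"y":0,"z":0,"yaw":0},{"x":0,"y":0,"z":0,"yaw":0}]'; python3 - <<'E'
from h import *
ci=r.camera_info("wrist"); p,d=r.capture("wrist"); cv2.imwrite("pics/w3.png",p[:,:,::-1]); np.savez("pics/w3.npz",p=p,d=d,pose=ci["pose"])
go(.524,.026,.125,-85.4)
K=np.array(ci["mtx"]);T=np.linalg.inv(np.array(ci["pose"])); q=K@(T@[.524,.024,.012,1])[:3]; q=q[:2]/q[2]; print("nest px",q)
m=mask(p,(55,70,25),(95,255,255),(0,0,640,300)); n,l,st,ce=cv2.connectedComponentsWithStats(m)
for i in range(1,n):
    if st[i,4]>150:
        c=hull((l==i).astype(np.uint8)); e=cv2.fitEllipse(c); print(st[i],ce[i],e, ray("wrist",[e[0]],.012,ci)[0])
E
```

```text
time_s: 5.92
tcp_pos: [0.5125, 0.1175, 0.1303]
eef_rot: [179.0, -0.9, -85.5]
contact_force: [-0.7, -0.2, -0.1]
gripper_width: 0.0558
pose [0.5123 0.1179 0.1301] [178.98  -0.91 -85.46] t 5.97 F [-1.3  0.1 -0.4] w 0.0557  units x,y,z,yaw: [ 3.7  -0.18  0.26] -0.01
nest px [312.39831216 106.12114197]
[  228     0   163   184 17815] [309.50530452  88.45989335] ((309.54290771484375, 95.21017456054688), (183.48165893554688, 203.06527709960938), 177.5035400390625) [0.52637244 0.01735103 0.012     ]
[ 276   73   68   72 3769] [309.82249934 108.3831255 ] ((309.82086181640625, 108.37496948242188), (66.37032318115234, 70.45559692382812), 175.42971801757812) [0.5256117  0.02555336 0.012     ]
```

View pics/w3.png

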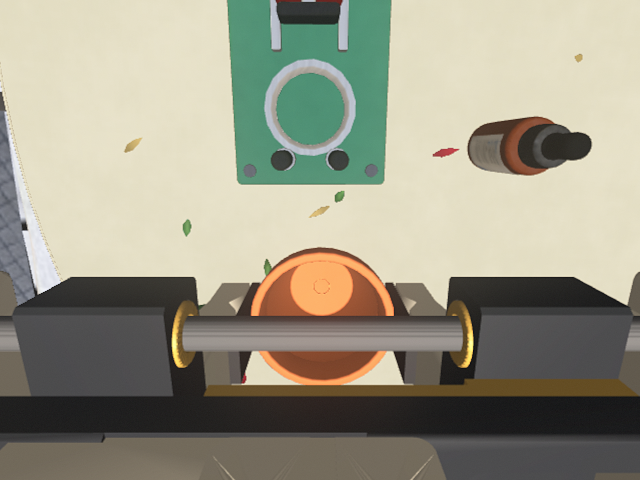

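Wrist view: nest ring centred at (310,108), posts at (283,160) and (338,160), and the bottle at (525,145) clear to the right. The wrist camera puts the nest at (0.5256, 0.0256), within 2.5 mm of the top view, so I'll use the wrist value. With the pot sitting about 2 mm off the TCP in y, the TCP target is (0.5255, 0.0275).

```bash
python3 -m inch '[{"x":0.9,"y":-0.06,"z":0,"yaw":0},{"x":1,"y":-0.06,"z":0,"yaw":0},{"x":1,"y":-0.06,"z":0,"yaw":0},{"x":0.5,"y":0,"z":0,"yaw":0},{"x":0,"y":0,"z":0,"yaw":0}]'
python3 -c "
from h import *
go(.5255,.0275,.075,-85.4)"
```

```text
time_s: 6.38
tcp_pos: [0.5247, 0.0339, 0.1321]
eef_rot: [179.0, -0.9, -85.2]
contact_force: [-0.4, 0.5, -0.9]
gripper_width: 0.0562
pose [0.5247 0.0339 0.1321] [179.05  -0.89 -85.17] t 6.38 F [-0.4  0.5 -0.9] w 0.0562  units x,y,z,yaw: [ 0.22 -0.05  2.29] 0.06
```

```bash
python3 -m inch '[{"x":0.2,"y":-0.05,"z":0.6,"yaw":0},{"x":0,"y":0,"z":0.6,"yaw":0},{"x":0,"y":0,"z":0.5,"yaw":0},{"x":0,"y":0,"z":0.2,"yaw":0},{"x":0,"y":0,"z":0,"yaw":0}]'
python3 -c "
from h import *
go(.5255,.0275,.055,-85.4)"
```

```text
time_s: 6.8
tcp_pos: [0.5277, 0.0311, 0.0846]
eef_rot: [179.3, -0.8, -85.2]
contact_force: [-1.0, 0.1, -1.2]
gripper_width: 0.056
pose [0.5277 0.0311 0.0846] [179.28  -0.82 -85.17] t 6.8 F [-1.   0.1 -1.2] w 0.056  units x,y,z,yaw: [0.12 0.08 1.19] 0.06
```

```bash
python3 -m inch '[{"x":0.15,"y":0.09,"z":0,"yaw":0.05},{"x":0,"y":0,"z":0,"yaw":0},{"x":0,"y":0,"z":0,"yaw":0}]'
python3 -c "
from h import *
go(.5255,.0275,.055,-85.4)"
```

```text
time_s: 7.05
tcp_pos: [0.5262, 0.0285, 0.0857]
eef_rot: [179.3, -0.8, -85.3]
contact_force: [0.4, 0.5, 0.2]
gripper_width: 0.0558
pose [0.5262 0.0285 0.0857] [179.31  -0.83 -85.28] t 7.05 F [0.4 0.5 0.2] w 0.0558  units x,y,z,yaw: [0.02 0.02 1.23] 0.03
```

```bash
python3 -m inch '[{"x":0.03,"y":0.02,"z":0.4,"yaw":0},{"x":0.03,"y":0,"z":0.35,"yaw":0},{"x":0,"y":0,"z":0.2,"yaw":0},{"x":0,"y":0,"z":0,"yaw":0},{"x":0,"y":0,"z":0,"yaw":0}]'
python3 -c "
from h import *
go(.5255,.0275,.045,-85.4)"
```

```text
time_s: 7.47
tcp_pos: [0.5263, 0.0269, 0.0609]
eef_rot: [179.5, -0.8, -85.3]
contact_force: [0.1, 0.0, -0.1]
gripper_width: 0.0556
pose [0.5263 0.0269 0.0609] [179.48  -0.78 -85.27] t 7.47 F [ 0.1  0.  -0.1] w 0.0556  units x,y,z,yaw: [-0.04  0.03  0.64] 0.03
```

```bash
python3 -m inch '[{"x":-0.04,"y":0.03,"z":0.25,"yaw":0},{"x":0,"y":0,"z":0.15,"yaw":0},{"x":0,"y":0,"z":0.1,"yaw":0},{"x":0,"y":0,"z":0,"yaw":0}]'
python3 -c "
from h import *
go(.5255,.0275,.045,-85.4)"
```

```text
time_s: 7.8
tcp_pos: [0.5253, 0.0276, 0.047]
eef_rot: [179.5, -0.8, -85.3]
contact_force: [-0.4, -0.5, -0.7]
gripper_width: 0.0562
pose [0.5253 0.0276 0.047 ] [179.46  -0.79 -85.28] t 7.8 F [-0.4 -0.5 -0.7] w 0.0562  units x,y,z,yaw: [ 0.01 -0.01  0.08] 0.03
```

```bash
python3 -m inch '[{"x":0,"y":0,"z":0.1,"yaw":0},{"x":0,"y":0,"z":0.05,"yaw":0},{"x":0,"y":0,"z":0,"yaw":0}]'
python3 -c "
from h import *
go(.5255,.0275,.045,-85.4)"
```

```text
time_s: 8.05
tcp_pos: [0.526, 0.0276, 0.0445]
eef_rot: [179.5, -0.8, -85.2]
contact_force: [0.3, 0.5, -0.8]
gripper_width: 0.0557
pose [0.526  0.0276 0.0445] [179.53  -0.82 -85.22] t 8.05 F [ 0.3  0.5 -0.8] w 0.0557  units x,y,z,yaw: [ 0.    0.02 -0.02] 0.04
```

```bash
python3 -m inch '[{"x":0,"y":0,"z":0.05,"yaw":0},{"x":0,"y":0,"z":0,"yaw":0}]'; for i in 1 2; do python3 -m inch '[{"x":0,"y":0,"z":0,"yaw":0},{"x":0,"y":0,"z":0,"yaw":0},{"x":0,"y":0,"z":0,"yaw":0},{"x":0,"y":0,"z":0,"yaw":0},{"x":0,"y":0,"z":0,"yaw":0}]' 0.75; done
```

```text
time_s: 8.22
tcp_pos: [0.5264, 0.0277, 0.0443]
eef_rot: [179.6, -0.8, -85.2]
contact_force: [0.8, -0.4, 0.1]
gripper_width: 0.0556
time_s: 8.63
tcp_pos: [0.5268, 0.0279, 0.044]
eef_rot: [179.6, -0.8, -85.2]
contact_force: [-1.1, -0.7, 0.5]
gripper_width: 0.0762
time_s: 9.05
tcp_pos: [0.5267, 0.0278, 0.0437]
eef_rot: [179.6, -0.8, -85.2]
contact_force: [-0.4, 0.2, -0.2]
gripper_width: 0.0767
```

Released. Now I'll rise straight up and look.

```bash
python3 -m inch '[{"x":0,"y":0,"z":-0.4,"yaw":0},{"x":0,"y":0,"z":-0.8,"yaw":0},{"x":0,"y":0,"z":-1,"yaw":0},{"x":0,"y":0,"z":-1,"yaw":0},{"x":0,"y":0,"z":-0.8,"yaw":0}]' | sed -n 2,3p;  python3 -m inch '[{"x":-0.6,"y":0,"z":-0.2,"yaw":0},{"x":-0.8,"y":0,"z":0,"yaw":0},{"x":0,"y":0,"z":0,"yaw":0},{"x":0,"y":0,"z":0,"yaw":0}]' | sed -n 2,3p
python3 - <<'E'
from h import *
ci=r.camera_info("wrist"); p,d=r.capture("wrist"); cv2.imwrite("pics/w4.png",p[:,:,::-1])
m=mask(p,(2,110,60),(18,255,255),(200,80,420,300)); c=hull(m); print(c.min(0),c.max(0),"rim z.057",circ(ray("wrist",c,.057,ci)))
q=hull(mask(p,(5,120,215),(20,255,255),(200,80,420,300))); e=cv2.fitEllipse(q); print("floor",e,ray("wrist",[e[0]],.016,ci)[0])
K=np.array(ci["mtx"]); T=np.array(ci["pose"]); v,u=np.mgrid[:480,:640]; W=np.stack([(u-K[0,2])/K[0,0]*d,(v-K[1,2])/K[1,1]*d,d],-1)@T[:3,:3].T+T[:3,3]
w=W[m>0]; s=(np.hypot(*(w[:,:2]-circ(ray("wrist",c,.057,ci))[0]).T)); k=(s>.0245)&(s<.028)&(w[:,2]>.045); A=np.c_[w[k,:2]-w[k,:2].mean(0),np.ones(k.sum())]; print("rim plane slope,z",np.linalg.lstsq(A,w[k,2],rcond=None)[0],k.sum())
tp,_=r.capture("top"); a=p[60:330,180:460]; b=cv2.resize(tp[195:265,280:405],(482,270),interpolation=cv2.INTER_CUBIC); cv2.imwrite("pics/w4c.png",np.hstack([a,b])[:,:,::-1])
E
```

```text
tcp_pos: [0.5239, 0.0279, 0.1449]
eef_rot: [179.0, -1.0, -85.2]
tcp_pos: [0.5242, 0.0646, 0.1596]
eef_rot: [179.7, -0.8, -85.3]
[279. 149.] [365. 236.] rim z.057 (array([0.52650923, 0.02764646]), np.float64(0.028560323941787452))
floor ((322.1559143066406, 193.00946044921875), (84.64741516113281, 86.57231903076172), 159.21861267089844) [0.52591943 0.03174373 0.016     ]
rim plane slope,z [ 0.02797777 -0.03628404  0.05507109] 1517
```

View pics/w4c.png

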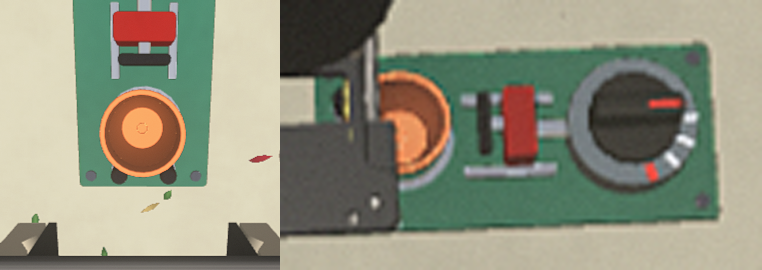

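Left, wrist crop: the pot sits upright in the ring, pot centre about (142,134) in the crop, with both posts visible behind it. Right, top crop: the dial is still at rest, its red line on the rest mark. The measured pot centre is about 2 mm from the nest and the rim is at 55 mm against an expected 57, so it is seated. Next is the dial, with a wrist measurement on the way.

```bash
python3 -m inch '[{"x":0.6,"y":0,"z":0,"yaw":0},{"x":0.9,"y":0,"z":0,"yaw":0},{"x":0.9,"y":0,"z":0,"yaw":0},{"x":0.9,"y":0,"z":0,"yaw":0},{"x":0.5,"y":0,"z":0,"yaw":0}]' 0.1| sed -n 2,5p;  python3 -m inch '[{"x":0,"y":0,"z":0,"yaw":0},{"x":0,"y":0,"z":0,"yaw":0}]' | sed -n 2,3p
python3 - <<'E'
from h import *
go(.5361,-.104,.12,-85.4)
ci=r.camera_info("wrist"); p,d=r.capture("wrist"); cv2.imwrite("pics/w5.png",p[:,:,::-1])
K=np.array(ci["mtx"]); T=np.array(ci["pose"]); v,u=np.mgrid[:480,:640]; W=np.stack([(u-K[0,2])/K[0,0]*d,(v-K[1,2])/K[1,1]*d,d],-1)@T[:3,:3].T+T[:3,3]
m=(W[...,2]>.072)&(W[...,2]<.09)&(d>0)&(np.hypot(W[...,0]-.536,W[...,1]+.104)<.04); P=(W[m][:,:2]*1000).astype(np.float32)
print(len(P),cv2.minAreaRect(P),"z",np.median(W[m][:,2]))
c=hull(m.astype(np.uint8)); print(cv2.boundingRect(c)); print("rays",cv2.minAreaRect((ray("wrist",c,.080,ci)[:,:2]*1000).astype(np.float32)))
E
```

```text
tcp_pos: [0.5308, -0.034, 0.1593]
eef_rot: [179.5, -0.8, -85.1]
contact_force: [-0.3, 1.0, 0.1]
gripper_width: 0.0505
tcp_pos: [0.5298, -0.0377, 0.1585]
eef_rot: [179.3, -0.9, -85.3]
pose [ 0.5298 -0.0377  0.1585] [179.33  -0.87 -85.33] t 10.48 F [-0.1 -0.2 -0.3] w 0.0487  units x,y,z,yaw: [ 2.64 -0.05  1.58] 0.02
2013 ((535.45458984375, -103.7796859741211), (13.65794563293457, 50.229530334472656), 4.055188179016113) z 0.07926302207174565
(308, 105, 24, 88)
rays ((535.46240234375, -103.6426010131836), (13.426161766052246, 49.19655227661133), 4.082354545593262)
```

View pics/w5.png

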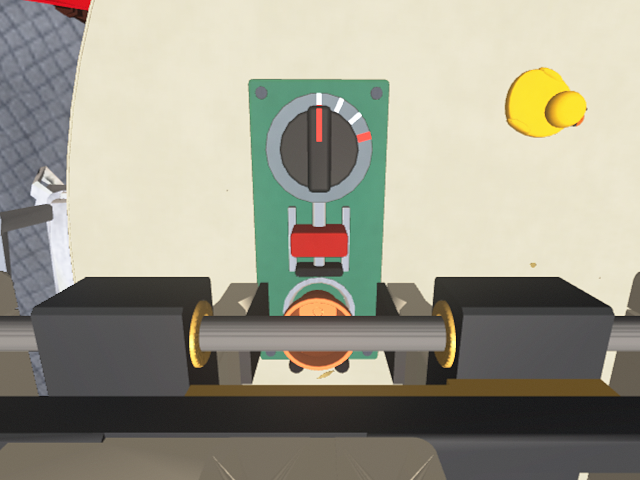

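Wrist view: bar at rest from (319,105) to (319,193), its red line at the far end and the red third mark at (364,136), so clockwise is the right way. The duck at (545,100) is clear. The dial axis measures (0.5355, -0.1037) with the bar top at 79 mm and yaw 4.1 degrees, which matches the description.

```bash
python3 -m inch '[{"x":0.6,"y":-0.02,"z":0.2,"yaw":0.1},{"x":1,"y":-0.02,"z":0.2,"yaw":0},{"x":0.7,"y":0,"z":0.2,"yaw":0},{"x":0,"y":0,"z":0,"yaw":0},{"x":0,"y":0,"z":0,"yaw":0}]'| sed -n 2,5p
python3 -c "
from h import *
go(.5355,-.1037,.068,-85.9)"
```

```text
tcp_pos: [0.5353, -0.0943, 0.1434]
eef_rot: [179.3, -0.9, -85.5]
contact_force: [0.7, -0.7, 0.1]
gripper_width: 0.0482
pose [ 0.5353 -0.0943  0.1434] [179.3   -0.87 -85.53] t 10.95 F [ 0.7 -0.7  0.1] w 0.0482  units x,y,z,yaw: [ 0.33 -0.02  3.02] 0.09
```

```bash
python3 -m inch '[{"x":0.33,"y":-0.02,"z":0.6,"yaw":0.1},{"x":0,"y":0,"z":0.8,"yaw":0},{"x":0,"y":0,"z":0.6,"yaw":0},{"x":0,"y":0,"z":0,"yaw":0},{"x":0,"y":0,"z":0,"yaw":0}]'| sed -n 2,5p
python3 -c "
from h import *
go(.5355,-.1037,.068,-85.9)"
```

```text
tcp_pos: [0.5375, -0.0997, 0.0937]
eef_rot: [179.5, -0.9, -85.8]
contact_force: [1.3, 0.1, 0.1]
gripper_width: 0.0481
pose [ 0.5375 -0.0997  0.0937] [179.48  -0.87 -85.75] t 11.37 F [1.3 0.1 0.1] w 0.0481  units x,y,z,yaw: [0.14 0.08 1.03] 0.04
```

```bash
python3 -m inch '[{"x":0.14,"y":0.06,"z":0.4,"yaw":0.04},{"x":0,"y":0,"z":0.3,"yaw":0},{"x":0,"y":0,"z":0.2,"yaw":0},{"x":0,"y":0,"z":0,"yaw":0},{"x":0,"y":0,"z":0,"yaw":0}]'| sed -n 2,5p
python3 -c "
from h import *
go(.5355,-.1037,.068,-85.9)"
```

```text
tcp_pos: [0.5377, -0.1022, 0.0718]
eef_rot: [179.7, -0.9, -85.8]
contact_force: [0.2, 0.1, -0.3]
gripper_width: 0.0481
pose [ 0.5377 -0.1022  0.0718] [179.69  -0.87 -85.78] t 11.78 F [ 0.2  0.1 -0.3] w 0.0481  units x,y,z,yaw: [0.05 0.09 0.16] 0.03
```

```bash
python3 -m inch '[{"x":0.05,"y":0.09,"z":0.15,"yaw":0.04},{"x":0,"y":0,"z":0,"yaw":0},{"x":0,"y":0,"z":0,"yaw":0}]'| sed -n 2,5p
python3 -c "
from h import *
go(.5355,-.1037,.068,-85.9)"
```

```text
tcp_pos: [0.5358, -0.1038, 0.0684]
eef_rot: [179.8, -0.9, -86.0]
contact_force: [0.1, -0.0, 0.3]
gripper_width: 0.0483
pose [ 0.5358 -0.1038  0.0684] [179.75  -0.87 -85.95] t 12.03 F [ 0.1 -0.   0.3] w 0.0483  units x,y,z,yaw: [-0.    0.01  0.02] -0.01
```

```bash
for i in 1 2; do python3 -m inch '[{"x":0,"y":0,"z":0,"yaw":0},{"x":0,"y":0,"z":0,"yaw":0},{"x":0,"y":0,"z":0,"yaw":0},{"x":0,"y":0,"z":0,"yaw":0},{"x":0,"y":0,"z":0,"yaw":0}]' -1 45; done
python3 -c "
from h import *
go(.5355,-.1037,.068,-85.9)"
```

```text
time_s: 12.45
tcp_pos: [0.5362, -0.1039, 0.0691]
eef_rot: [179.8, -0.9, -86.0]
contact_force: [1.0, 0.6, -0.4]
gripper_width: 0.0206
time_s: 12.87
tcp_pos: [0.5362, -0.1039, 0.0692]
eef_rot: [179.8, -0.9, -86.0]
contact_force: [-1.0, -0.7, 0.1]
gripper_width: 0.0135
pose [ 0.5362 -0.1039  0.0692] [179.84  -0.87 -85.95] t 12.87 F [-1.  -0.7  0.1] w 0.0135  units x,y,z,yaw: [-0.01  0.03  0.05] -0.01
```

Gripping the bar (width 13.5 mm). Now I'll turn it in stages and watch the force and position.

```bash
for i in 1 2; do python3 -m inch '[{"x":0,"y":0,"z":0,"yaw":0.8},{"x":0,"y":0,"z":0,"yaw":0.8},{"x":0,"y":0,"z":0,"yaw":0.8},{"x":0,"y":0,"z":0,"yaw":0.8},{"x":0,"y":0,"z":0,"yaw":0.8}]'; python3 -c "
from h import *
go(.5355,-.1037,.068,-162); print(np.round(r.get_state()['moment'],2))"; done
```

```text
time_s: 13.28
tcp_pos: [0.5363, -0.1039, 0.0692]
eef_rot: [-179.9, -0.9, -102.5]
contact_force: [0.3, 0.0, 0.0]
gripper_width: 0.0138
pose [ 0.5363 -0.1039  0.0692] [-179.91   -0.9  -102.5 ] t 13.28 F [0.3 0.  0. ] w 0.0138  units x,y,z,yaw: [-0.    0.03  0.05] 14.88
[ 0.17 -0.05  0.1 ]
time_s: 13.7
tcp_pos: [0.5363, -0.1039, 0.0692]
eef_rot: [-179.7, -0.9, -119.3]
contact_force: [0.4, 0.0, 0.1]
gripper_width: 0.0141
pose [ 0.5363 -0.1039  0.0692] [-179.66   -0.85 -119.29] t 13.7 F [0.4 0.  0.1] w 0.0141  units x,y,z,yaw: [0.01 0.03 0.05] 10.68
[ 0.2  -0.04  0.13]
```

```bash
for i in 1 2; do python3 -m inch '[{"x":0,"y":0,"z":0,"yaw":0.8},{"x":0,"y":0,"z":0,"yaw":0.8},{"x":0,"y":0,"z":0,"yaw":0.8},{"x":0,"y":0,"z":0,"yaw":0.8},{"x":0,"y":0,"z":0,"yaw":0.8}]' >/dev/null; python3 -c "
from h import *
go(.5355,-.1037,.068,-162); print(np.round(r.get_state()['moment'],2))"; done
```

```text
pose [ 0.5364 -0.1039  0.0692] [-179.44   -0.75 -136.09] t 14.12 F [ 1.2 -1.5  0.3] w 0.0136  units x,y,z,yaw: [0.02 0.03 0.05] 6.48
[ 0.24 -0.04  0.09]
pose [ 0.5364 -0.1039  0.0692] [-179.24   -0.59 -152.87] t 14.53 F [-0.2  0.1 -0.4] w 0.0131  units x,y,z,yaw: [0.03 0.02 0.05] 2.28
[ 0.29 -0.04  0.08]
```

```bash
python3 -m inch '[{"x":0,"y":0,"z":0,"yaw":0.8},{"x":0,"y":0,"z":0,"yaw":0.8},{"x":0,"y":0,"z":0,"yaw":0.6},{"x":0,"y":0,"z":0,"yaw":0},{"x":0,"y":0,"z":0,"yaw":0}]' >/dev/null
python3 - <<'E'
from h import *
go(.5355,-.1037,.068,-162); print(np.round(r.get_state()['moment'],2))
ci=r.camera_info("wrist"); p,d=r.capture("wrist"); s,ds=r.capture("side"); tp,_=r.capture("top")
a=cv2.resize(s[205:295,295:410],(460,360),interpolation=cv2.INTER_CUBIC); b=cv2.resize(p,(320,240)); c=cv2.resize(tp[195:265,280:405],(320,179))[:120]
cv2.imwrite("pics/f1.png",np.hstack([a,np.vstack([b,c])])[:,:,::-1])
E
```

```text
pose [ 0.5364 -0.1039  0.0692] [-179.16   -0.48 -162.18] t 14.95 F [ 0.1 -0.5  0.9] w 0.0136  units x,y,z,yaw: [0.03 0.02 0.05] -0.05
[0.34 0.02 0.2 ]
```

View pics/f1.png

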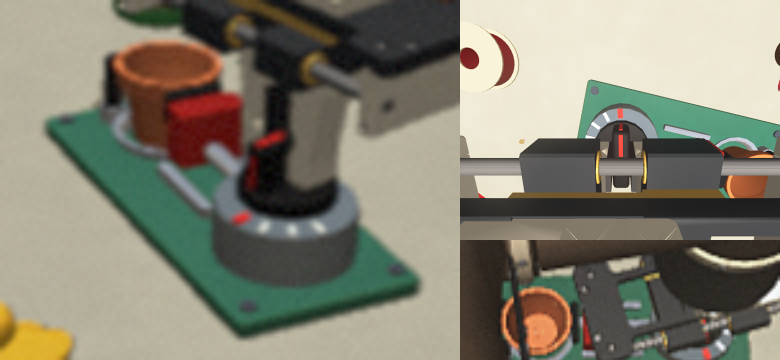

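The side crop shows the jaw closed on the pot, which stands upright against the posts. In the wrist inset, the bar's red line (620,145) points at the red third-click mark (620,113). I'll put numbers on the dial angle, the pot pose and the bystanders.

```bash
python3 - <<'E'
from h import *
go(.5355,-.1037,.068,-162)
ci=r.camera_info("wrist"); p,d=r.capture("wrist")
h=cv2.cvtColor(p,cv2.COLOR_RGB2HSV); m=((h[...,0]<8)|(h[...,0]>172))&(h[...,1]>140)&(h[...,2]>90); m=m.astype(np.uint8)*255; m[:,:230]=0;m[:,420:]=0; m[:180]=0; m[345:]=0
n,l,st,ce=cv2.connectedComponentsWithStats(m); ax=np.array([.5360,-.1038])
for i in range(1,n):
    if st[i,4]>15:
        for z in (.042,.080):
            w=ray("wrist",[ce[i]],z,ci)[0,:2]-ax; a=np.arctan2(w[1],w[0]); print(st[i],z,"r",round(np.hypot(*w)*1e3,1),"dial rad",round((np.radians(-90+4.1)-a+np.pi)%(2*np.pi)-np.pi,3))
K=np.array(ci["mtx"]); T=np.array(ci["pose"])
tp,td=r.capture("top"); c=hull(mask(tp,(2,110,60),(18,255,255),(285,205,335,255))); print("pot top-view rim",circ(ray("top",c,.057)),c.min(0),c.max(0))
t0=np.load("pics/top0.npz")["p"]
for n_,b,lo,hi in(("duck",(370,280,410,322),(20,150,120),(32,255,255)),("bottle",(285,272,320,305),(0,0,0),(179,255,70)),("spool",(425,225,468,262),(0,0,190),(40,110,255))):
    print(n_,[np.round(cv2.moments(mask(q,lo,hi,b),True)["m10"]/max(1,cv2.moments(mask(q,lo,hi,b),True)["m00"]),1) for q in (t0,tp)])
sp,sd=r.capture("side"); ci=r.camera_info("side"); c=hull(mask(sp,(2,110,60),(14,255,255),(318,212,352,245))); x,y,w,hh=cv2.boundingRect(c); print("side pot",x,y,w,hh)
E
```

```text
pose [ 0.5364 -0.1039  0.0692] [-179.16   -0.48 -162.19] t 15.1 F [ 0.5 -0.  -0.3] w 0.0138  units x,y,z,yaw: [0.03 0.02 0.05] -0.05
[315 217  11  20 184] 0.042 r 31.6 dial rad 1.299
[315 217  11  20 184] 0.08 r 39.9 dial rad 1.325
[317 247   9  14 113] 0.042 r 18.1 dial rad 1.31
[317 247   9  14 113] 0.08 r 29.3 dial rad 1.339
[317 269   9  45 400] 0.042 r 1.2 dial rad -1.291
[317 269   9  45 400] 0.08 r 14.3 dial rad 1.335
pot top-view rim (array([0.52678103, 0.02133579]), np.float64(0.024767492777885616)) [303. 213.] [323. 239.]
duck [np.float64(390.0), np.float64(389.9)]
bottle [np.float64(302.0), np.float64(304.0)]
spool [np.float64(0.0), np.float64(445.9)]
side pot 323 215 27 30
```

```bash
python3 - <<'E'
from h import *
from scipy.optimize import least_squares
for n,box,sel,lo in (("side",(318,208,354,245),lambda c:c[:,1]<=221,(2,110,60)),("top",(285,200,335,255),lambda c:(c[:,0]<318)&(c[:,1]>222),(2,110,60))):
    p,d=r.capture(n); ci=r.camera_info(n); c=cv2.convexHull(hull(mask(p,lo,(16,255,255),box)))[:,0]; c=c[sel(c)]
    P=ray(n,c,.057,ci)[:,:2]; f=least_squares(lambda q:np.hypot(*(P-q).T)-.029,P.mean(0),loss="soft_l1",f_scale=.001)
    print(n,len(c),"rim centre",f.x.round(4),"resid mm",(f.fun*1e3).round(1).tolist(),"from nest",(f.x-[.5256,.0256]).round(4),"px",c.min(0),c.max(0))
    if n=="side":
        a=cv2.resize(p[205:255,310:365],(440,400),interpolation=cv2.INTER_CUBIC)
    else: b=cv2.resize(p[200:260,280:335],(360,400),interpolation=cv2.INTER_CUBIC)
cv2.imwrite("pics/f2.png",np.hstack([a,b])[:,:,::-1])
E
```

```text
side 8 rim centre [0.5256 0.027 ] resid mm [-1.0, 4.2, 2.5, -0.5, 1.3, 0.7, -0.4, -0.7] from nest [0.     0.0014] px [323. 215.] [349. 219.]
top 5 rim centre [0.5262 0.0125] resid mm [-3.1, -0.1, 5.3, 0.6, -2.6] from nest [ 0.0006 -0.0131] px [304. 227.] [316. 239.]
```

View pics/f2.png

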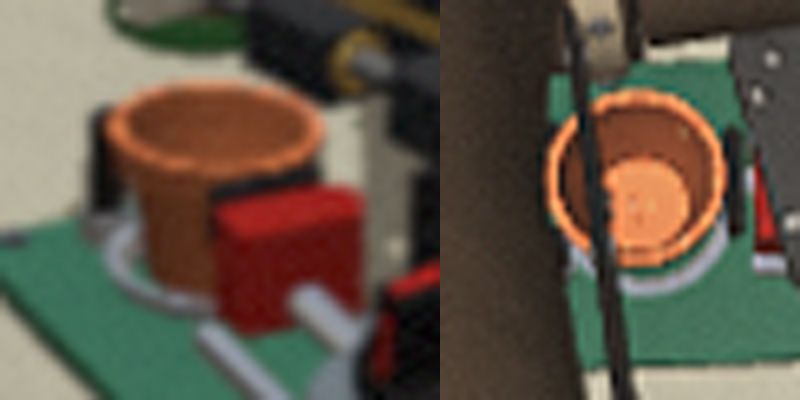

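The side crop shows the pot upright, foot inside the ring, black pad against the rim at (265,180). The top crop shows a cable crossing the rim, which is why the mask fit failed there. By eye the rim spans (548..726, 88..268) in the crop, and the pad touches its right edge.

```bash
python3 - <<'E'
from h import *
q=np.array([[280+(x-440)/6.545,200+y/6.667] for x,y in((548,178),(726,178),(637,88),(637,268))])
P=ray("top",q,.057)[:,:2]; print(P.round(4).tolist(),"centre",P.mean(0).round(4),"from top-view nest",(P.mean(0)-[.5245,.0238]).round(4))
go(.5355,-.1037,.068,-163)
E
```

```text
[[0.5232, 0.0547], [0.5255, -0.0032], [0.554, 0.0271], [0.4951, 0.0245]] centre [0.5245 0.0258] from top-view nest [-0.     0.002]
pose [ 0.5364 -0.1039  0.0692] [-179.16   -0.48 -162.24] t 15.35 F [-0.2  0.1  0.1] w 0.0136  units x,y,z,yaw: [0.03 0.02 0.05] 0.19
```

The rim centre is 1.5 to 2 mm from the nest in both views, the dial reads about 1.33 rad and the bar is held. Handing in.

```bash
python3 -c "
from h import *
print(r.close_job()); go(.5355,-.1037,.068,-162)"
```

```text
the job is handed in; nothing more can be done
None
the job is handed in; nothing more can be done
```

The terracotta pot is seated in the nest and let go, and the dial is held at its third click with the jaw closed on the pot. I handed the job in at about 15.4 s of the 48 s allowed. `r.close_job()` reports no verdict, so what follows rests on my own checks.

**Pot:**
- After release, its centre was about 2 mm from the nest and its rim stood 55 mm above the table, where 57 is nominal. The dial was still at rest.
- With the jaw closed, the side and top views put the rim centre 1.5 to 2 mm from the nest. The pot looks upright, with its foot in the ring.

**Dial:** the red line read about 1.33 rad, and the tool had turned 76°, also 1.33 rad. The fingers are closed on the bar at 45 N, with a measured width of 13.6 mm.

**Not fully checked:**
- **Pad force:** I could not read it. The pad looks in contact with the rim, and its preload is 1.4 N.
- **Tilt with the jaw closed:** I judged this by eye only. After release, a rough depth fit gave about 0.045 rad.
- **Top-view rim fit:** it failed with the jaw closed because an arm cable crosses the rim. I read that rim's edges from an enlarged crop by eye instead.
- **Top camera offset:** the top and wrist views differ by about 2 mm. I used the wrist values for moving.
- **Bystanders:** by image column only, the duck shifted 0.1 px and the bottle's dark mask about 2 px (the arm was nearby). The spool's colour mask found nothing in the first picture, so it was not compared. Nothing was touched as far as I could see.

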